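Extend and lock the humidity-probe mast on the soap curing bench

TASK

The humidity-probe mast on the curing bench is locked down at its short length. Take it by the wing grip on its top, twist it anticlockwise (seen from above) to unlock it, draw it up until you feel its end stop, then twist it back clockwise so that it is locked at full length, and let go. Feel your way gently: do not force it against its track or stop, do not let the mast drop, and leave the soap bars and other things around it where they are.

Things in the scene. Friction and masses are not known exactly. Their poses are not given: they have to be found in the camera images.
- stand: Fixed stand: dark steel base plate 130 x 130 x 14 mm with an upright round aluminium sleeve, 76 mm across, at its centre. Origin: centre of the plate's underside on the table, on the mast's axis; z up; x is the direction in which the wing grip's long side lies at twist 0 (locked). A small black tab on the sleeve's top ring points along x.
- sleeve_top (a point): Centre of the sleeve's top, 160 mm above the table, on the mast's axis. The track is hidden in the sleeve: a steel pin of the mast, 24 mm off the axis, runs in it. Pushing that pin against track or stop with more than 25 N (0.6 N m of twist) damages it.
- mast: Head of the telescoping section: black wing grip (60 mm long along its x, 14 mm thick along y, 50 mm high) on a white probe disc (48 mm across, 20 mm high, right below the wing). Origin: centre of the wing, on the mast's axis, 217 mm above the table when fully down. z up. It only slides and turns about the upright axis. Mass 0.3 to 0.5 kg; it sinks by its own weight when unlocked and not held.
- mast_lift (a joint): Height of the telescoping section above its lowest position, m; 0 at the start. The end stop is a hidden rubber buffer (5 N per mm) met somewhere between 0.068 and 0.103, unlike from stand to stand. The mast can be twisted back to lock only in the last 3 mm below the buffer or lightly pressed on it; locked, it rests 3 mm below where the buffer is met. Sliding rubs with 1 N.
- mast_twist (a joint): Twist of the telescoping section against the stand, rad, growing anticlockwise seen from above. Starts locked (0 to 0.1). It slides freely at 0.78 to 1.02 (0.9 is the middle; a wall stops it at 1.02). Locked is 0.2 or less (end wall at -0.1). Between these it turns only when right down (lift below 0.004) or right up. Turning needs 0.05 N m.
- bar1: Loose soap bar standing on edge beside the stand, 30 x 58 x 80 mm; leave alone. Origin: centre of its underside.
- bar2: Loose dark soap bar, same size, on the other side of the stand; leave alone. Origin: centre of its underside.
- bar3: Loose soap bar, same size, on the far side of the stand; leave alone. Origin: centre of its underside.
- jar: Loose round jar, 70 mm across, 85 mm high; leave alone. Origin: centre of its underside.
- spray: Loose bottle, 60 mm across, 150 mm high; leave alone. Origin: centre of its underside.
- scraper: Spatula lying on the table; leave alone. Origin: centre of its underside.
- brush: Brush lying on the table; leave alone. Origin: centre of its underside.

How it is judged:
On the way, in this order (a step that is already met when the one before it is completed fails the run):
1. the mast is twisted to its unlocked position while down (value of joint mast_twist above 0.7 rad and value of joint mast_lift below 0.02 m), for 0.05 s.
2. the unlocked mast is drawn up to at least 60 mm (value of joint mast_twist above 0.6 rad and value of joint mast_lift above 0.06 m), for 0.05 s.
At the end, for the whole second after the job is handed in: The mast stands at full length (lift over 60 mm), twisted back to within 0.25 rad of its locked position, released and at rest (value of joint mast_lift above 0.06 m and value of joint mast_twist below 0.25 rad and linear speed of mast below 0.01 m/s and angular speed of mast below 0.1 rad/s); the robot touches nothing.
It fails at once if the mast was forced against its track or stop (over 25 N) (contact force between mast and stand above 25 N).
It fails at once if the mast was dropped (sinking faster than 0.6 m/s) (velocity of joint mast_lift below -0.6 m/s).
It fails at once if a soap bar or another bystander was moved more than 20 mm (distance of any of bar1, bar2, bar3, jar, spray, scraper, brush from where it was at the start of the episode above 0.02 m).
It also fails if it takes over 56 s, if anything falls off the work surface, if the arm or the gripper's body presses on something with over 40 N, if the wrist force passes 120 N, or if a joint passes its speed limit or range.

ROBOT

A 6-joint arm with a two-finger parallel gripper is mounted at the origin on the work surface. World frame = base frame: x ahead of the robot, y to its left, z up, the work surface at z = 0. Lengths are in m, angles in rad, forces in N, time in s.
With the tool pointing down it reaches from about 0.375 to 0.975 m from the base axis. Payload 3.8 kg.
Tool frame: the origin (TCP) lies where the fingers leave the gripper's body, on its centre line; the fingertips stand 64 mm ahead of it and the grasp point (between the pads) lies 45 mm ahead of it (r.finger_overhang is the distance from the TCP to the fingertips, in m); z points along the fingers, y is the direction in which the jaws open and shut (so a half turn about z gives the same grasp; the last joint's range is limited). The gripper opens to 88 mm and grips with 3 to 60 N. Pads are 18 mm wide; open, the fingers measure 123 mm over their backs; the gripper's body (75 mm by 187 mm) begins 45 mm behind the grasp point.
Start: joints at [-1.311, 0.264, 1.604, -0, 1.274, -0.037], TCP at [0.197, -0.645, 0.303] pointing down, gripper open.
Joint ranges: [-2.63, 2.63], [-0.94, 2.18], [0.31, 2.57], [-1.31, 4.45], [0, 2.66], [-2.55, 2.55]. Speed limits (rad/s): [2.57, 2.57, 3.14, 3.14, 3.14, 3.14].

INTERFACE

Orientations are given as a unit quaternion [x, y, z, w].
In Python, from plant import r, grab_frame gives the robot as it stands.
- The arm moves only by the shell command python3 -m handwheel 'ROWS' [FORCE]. ROWS is JSON, one flat list of numbers, 7 for each row, row after row: the shift along the world's x, y, z as a fraction of full scale, then the turn, a rotation vector about the world's x, y, z as a fraction of full scale, then the closure, from -1 (fully open) to 1 (shut). In form: [dx, dy, dz, wx, wy, wz, claw, dx, dy, dz, wx, wy, wz, claw, ...]. A call has 1 to 20 rows; each row is the pose to reach, as a shift and turn from the pose commanded when the call began; what a row does not reach only later rows make up. Full scale, the value 1, is 0.25 m for a shift and 30 degrees for a turn. A row lasts 1/12 s, in which the tool goes at most 41.7 mm and 7.16 degrees, less where a joint would pass 70% of its speed; a pose out of reach is approached as far as the arm can. A call with a number of a shift or a turn outside -1 to 1 is refused whole. A call with a gripper value outside its range is refused whole. The fingers move at their own pace and stop on an object; FORCE is the grip in N (left out, the last holds). Time passes only in rows, so rows that repeat a pose let the fingers close. It gives the time, the measured TCP pose, the force and the opening at its end, in the units of the state.
- r.get_obs(): the state, without advancing time (a new reading comes with each control period).
- grab_frame(name): name is "side" or "top" or "wrist"; returns a dict with "frame" (420x560x3 uint8, blue, green, red), "range_z" (420x560 float32, m along the optical axis (not along the pixel's ray), 0 where there is no reading), "fovy" (degrees; the focal length in pixels is half the picture's height over the tangent of half this angle, whatever the lens; pixels are square), "cx", "cy" (the principal point, pixels), "rvec" (rotation vector, rad) and "tvec" (3), from world to camera coordinates, as OpenCV has them. Camera axes: x right, y down, z forward; pixel columns grow to the right and rows downward; lengths in m; the calibration is good to about 2 mm. The wrist camera is an equidistant fisheye: a pixel r from the principal point sees the ray r / f radians off the axis. A picture is of the moment at which its call begins.
- r.close_job(): hands the job in, once; it reports no verdict.
The state is a dict: "clock": time; "joint_pos": joint angles; "joint_vel": joint speeds; "tau": joint torques, N m; "tcp_pos": TCP position; "orientation": TCP orientation; "force": force on the tool from outside, world axes, zero at the start; "wrist_torque": the same for the moment, N m; "opening": finger opening in m.
Only numpy, scipy, OpenCV 4.12 (cv2) and the standard library are available. Lean on these libraries where they do the work, as an engineer would, in place of code of your own. Each camera call takes 0.05 s, during which the arm holds its last target.

## Working session

There is one attempt and no reset: what is moved stays moved. The work goes in short steps, Python scripts to look and compute and a shell command to move; the robot and the scene stay as the last step left them, time stands still between calls to the robot, and variables do not carry over. Pictures are saved under pics/ and viewed, and the job is handed in when it is done.

```bash
mkdir -p pics; ls
python3 - <<'E'
from plant import r, grab_frame
import cv2,pickle
o=r.get_obs();print(o)
d={}
for n in("side","top"):
    f=grab_frame(n);d[n]=f;cv2.imwrite(f"pics/{n}0.png",f["frame"]);print(n,f["fovy"],f["cx"],f["cy"],f["rvec"],f["tvec"])
pickle.dump(d,open("d0.pkl","wb"))
E
```

```text
pics
{'clock': 0.0, 'joint_pos': array([-1.31087646e+00,  2.64757195e-01,  1.60533516e+00,  1.89195989e-05,
        1.27370436e+00, -3.68993393e-02]), 'joint_vel': array([-0.00042031,  0.00148131, -0.00091723, -0.00062483,  0.00090862,
       -0.00310821]), 'tau': array([ 2.82686364e-03, -5.02100551e+01, -3.56879246e+01,  7.31113111e-02,
        2.93704402e-02, -1.79975164e-04]), 'tcp_pos': array([ 0.1972847, -0.6449456,  0.3014061]), 'orientation': array([ 9.89007304e-01,  1.47862567e-01, -1.13646973e-04, -1.09619170e-03]), 'force': array([-0.6909485 ,  0.51855205, -1.05757825]), 'wrist_torque': array([0.01569556, 0.02068514, 0.05198513]), 'opening': 0.08833984885013324}
side 45.39645469594023 287.69513851603557 214.46731987633152 [ 0.93521169 -2.56842752  0.94903796] [0.40815689 0.36044904 1.05265252]
top 44.617577025127105 281.0773905307553 204.41659175283988 [ 2.12511586 -2.1504736   0.18685486] [-0.02001383  0.5651862   1.45348061]
```

View pics/side0.png

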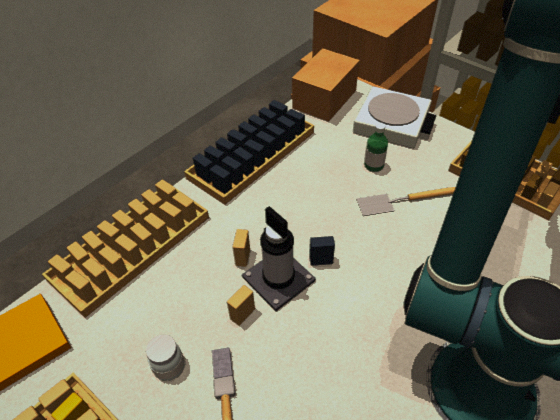

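View pics/top0.png

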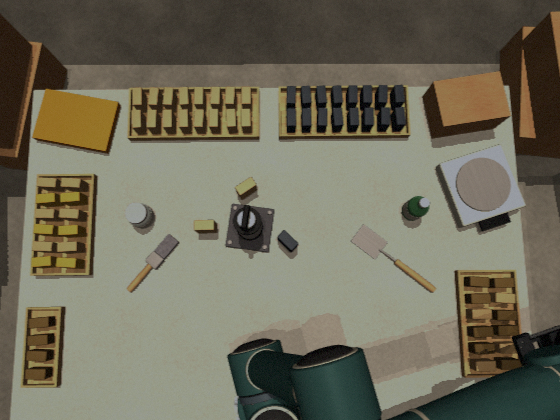

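The side view shows the stand at about (279,265) with the wing at (276,222). In the top view it sits at (249,228), with bars at (246,187), (204,226) and (288,241). I'll enlarge and measure next.

```bash
cat > h.py <<'E'
import cv2,numpy as np
def ray(f,u,v):
    fl=210/np.tan(np.radians(f["fovy"])/2)
    R=cv2.Rodrigues(np.asarray(f["rvec"]))[0];t=np.asarray(f["tvec"]).ravel()
    d=np.array([(u-f["cx"])/fl,(v-f["cy"])/fl,1.])
    return R,t,d
def at_depth(f,u,v,z=None):
    R,t,d=ray(f,u,v)
    if z is None:z=f["range_z"][int(round(v)),int(round(u))]
    return R.T@(d*z-t)
def at_z(f,u,v,h):
    R,t,d=ray(f,u,v);c=-R.T@t;w=R.T@d
    return c+w*(h-c[2])/w[2]
def cloud(f):
    vv,uu=np.mgrid[0:420,0:560];z=f["range_z"]
    fl=210/np.tan(np.radians(f["fovy"])/2)
    R=cv2.Rodrigues(np.asarray(f["rvec"]))[0];t=np.asarray(f["tvec"]).ravel()
    P=np.stack([(uu-f["cx"])/fl*z,(vv-f["cy"])/fl*z,z],-1)-t
    return P@R
E
python3 - <<'E'
import pickle,cv2,numpy as np
from h import *
d=pickle.load(open("d0.pkl","rb"))
for n,(u,v) in {"top":(249,225),"side":(279,255)}.items():
    f=d[n];c=f["frame"][v-55:v+55,u-70:u+70]
    cv2.imwrite(f"pics/{n}0c.png",cv2.resize(c,(770,605)[:2] and (700,550),interpolation=cv2.INTER_CUBIC))
    P=cloud(f);print(n)
    m=(f["range_z"]>0);
    for lo,hi in((.01,.02),(.15,.165),(.17,.195),(.225,.25),(.05,.1)):
        k=m&(P[...,2]>lo)&(P[...,2]<hi);k[:v-60]=0;k[v+60:]=0;k[:,:u-75]=0;k[:,u+75:]=0
        q=P[k]
        if len(q):print(lo,hi,len(q),q.mean(0).round(4),q.min(0).round(3),q.max(0).round(3))
    k=m&(P[...,2]>.232)&(P[...,2]<.25);k[:v-60]=0;k[v+60:]=0;k[:,:u-75]=0;k[:,u+75:]=0
    q=P[k];c=q[:,:2]-q[:,:2].mean(0);w,V=np.linalg.eigh(c.T@c);print("wing",q.mean(0),np.degrees(np.arctan2(V[1,1],V[0,1])),np.ptp(c@V,axis=0))
E
```

```text
top
0.01 0.02 1019 [0.4944 0.0663 0.0145] [ 0.333 -0.144  0.01 ] [0.687 0.291 0.02 ]
0.15 0.165 299 [0.4981 0.0659 0.1597] [0.466 0.029 0.151] [0.546 0.105 0.165]
0.17 0.195 139 [0.5016 0.0632 0.1901] [0.471 0.044 0.171] [0.525 0.089 0.195]
0.225 0.25 142 [0.5021 0.0664 0.2406] [0.473 0.057 0.226] [0.533 0.077 0.248]
0.05 0.1 767 [0.5217 0.0754 0.078 ] [ 0.428 -0.073  0.05 ] [0.641 0.223 0.099]
wing [0.50234322 0.06662243 0.24122806] 172.0468243606227 [0.01410785 0.05962636]
side
0.01 0.02 1504 [0.5009 0.0825 0.0141] [ 0.429 -0.05   0.01 ] [0.816 0.202 0.02 ]
0.15 0.165 462 [0.4943 0.0831 0.1589] [0.467 0.034 0.15 ] [0.546 0.111 0.164]
0.17 0.195 220 [0.4997 0.0857 0.1872] [0.477 0.055 0.171] [0.527 0.097 0.195]
0.225 0.25 233 [0.5016 0.0748 0.2376] [0.474 0.06  0.225] [0.536 0.084 0.245]
0.05 0.1 1591 [0.5096 0.0916 0.074 ] [ 0.429 -0.069  0.05 ] [0.643 0.23  0.1  ]
wing [0.5019743  0.07413898 0.23986504] 171.6274334820118 [0.01571627 0.06291257]
```

View pics/top0c.png

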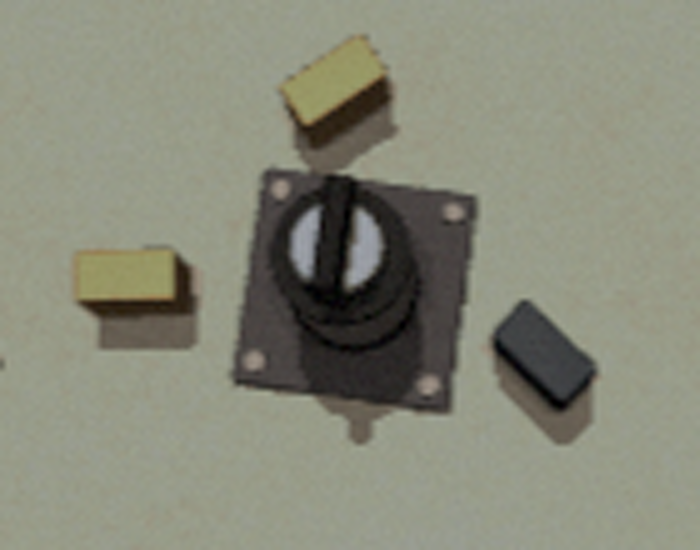

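View pics/side0c.png

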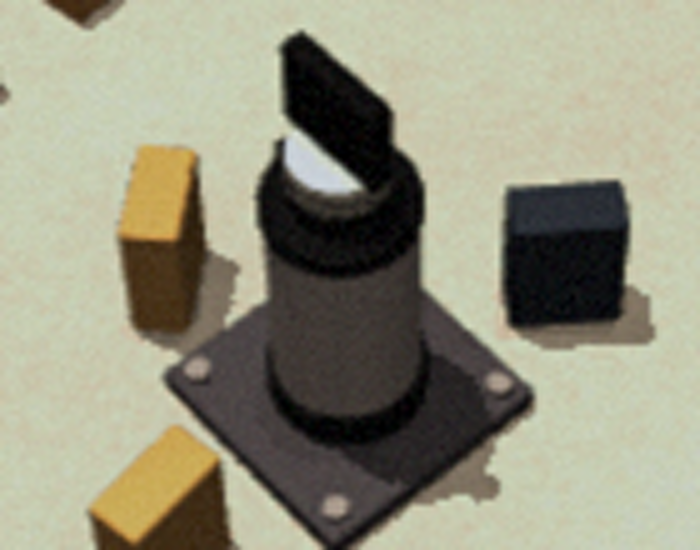

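Run:
```python
import pickle,cv2,numpy as np
from h import *
d=pickle.load(open("d0.pkl","rb"))
f=d["top"];C=[at_z(f,179+a/5-.4,170+b/5-.4,.014) for a,b in((268,172),(475,198),(447,410),(235,383))]
C=np.array(C);print(C.round(4),C.mean(0))
for i in range(4):
    e=C[(i+1)%4]-C[i];print(np.degrees(np.arctan2(e[1],e[0])),np.hypot(*e[:2]))
W=np.array([at_z(f,179+a/5-.4,170+b/5-.4,.242) for a,b in((329,176),(356,178),(342,295),(316,293))]);print("wing",W.round(4),W.mean(0))
f=d["side"];C=np.array([at_z(f,209+a/5-.4,200+b/5-.4,.014) for a,b in((164,377),(333,548),(534,392))]);print("side",C.round(4),(C[0]+C[2])/2)
W=np.array([at_z(f,209+a/5-.4,200+b/5-.4,.242) for a,b in((300,32),(392,108),(385,117),(284,45))]);print("wing",W.round(4),W.mean(0))
for n in d:
    f=d[n];P=cloud(f);k=(f["range_z"]>0)&(P[...,2]>.2405)&(P[...,2]<.246)&(abs(P[...,0]-.5)<.05)&(abs(P[...,1]-.07)<.05)
    q=P[k];print(n,len(q),np.median(q,0),q.min(0),q.max(0))
```

```text
[[ 0.5734  0.1195  0.014 ]
 [ 0.5563 -0.0044  0.014 ]
 [ 0.4297  0.0134  0.014 ]
 [ 0.4471  0.1385  0.014 ]] [0.50163786 0.06671701 0.014     ]
-97.89797879750904 0.12508143193565815
171.9949144034866 0.12777979351647709
82.07170101512496 0.1263672764980669
-8.581970136089657 0.12772179925281998
wing [[0.5322 0.0683 0.242 ]
 [0.531  0.0546 0.242 ]
 [0.4712 0.0618 0.242 ]
 [0.4724 0.0749 0.242 ]] [0.50169508 0.06491226 0.242     ]
side [[0.5741 0.1278 0.014 ]
 [0.4486 0.1462 0.014 ]
 [0.4303 0.019  0.014 ]] [0.5022233  0.07339672 0.014     ]
wing [[0.5311 0.0633 0.242 ]
 [0.4739 0.0704 0.242 ]
 [0.473  0.076  0.242 ]
 [0.5314 0.0731 0.242 ]] [0.5023474  0.07070004 0.242     ]
side 99 [0.50342048 0.07260794 0.24165489] [0.47486169 0.06271582 0.24050829] [0.53198622 0.08245776 0.24476528]
top 83 [0.50344048 0.06680682 0.24217637] [0.47483182 0.05902384 0.24051794] [0.5316977  0.07690376 0.24589915]
```

```bash
python3 -m handwheel '[0,0,0.1,0,0,0,-1, 0.1,0.15,0.3,0,0,-0.1,-1, 0.15,0.3,0.35,0,0,-0.2,-1, 0.2,0.45,0.4,0,0,-0.3,-1, 0.26,0.6,0.4,0,0,-0.4,-1, 0.32,0.75,0.4,0,0,-0.5,-1, 0.38,0.88,0.4,0,0,-0.6,-1, 0.41,0.96,0.4,0,0,-0.7,-1]'
```

```text
clock: 0.77
tcp_pos: [0.3004, -0.403, 0.4028]
orientation: [0.999, -0.036, 0.0, -0.0]
force: [0.7, 0.6, -0.1]
opening: 0.0882
```

```bash
python3 -m handwheel '[0.1,0.16,0,0,0,0,-1, 0.18,0.32,0,0,0,0,-1, 0.26,0.48,0,0,0,-0.05,-1, 0.34,0.64,0,0,0,-0.1,-1, 0.4,0.8,0,0,0,-0.13,-1, 0.44,0.95,0,0,0,-0.13,-1]'
python3 -m handwheel '[0.1,0.16,0,0,0,0,-1, 0.18,0.32,0,0,0,0,-1, 0.26,0.48,0,0,0,0,-1, 0.32,0.64,0,0,0,0,-1, 0.35,0.8,0,0,0,0,-1,0.366,0.93,0,0,0,0,-1,0.366,0.93,0,0,0,0,-1,0.366,0.93,0,0,0,0,-1]'
python3 - <<'E'
from plant import r, grab_frame
import cv2,pickle
f=grab_frame("wrist");g=grab_frame("top");o=r.get_obs();print(o["tcp_pos"],o["orientation"],o["joint_pos"],o["force"])
pickle.dump((f,g,o),open("w1.pkl","wb"))
cv2.imwrite("pics/w1.png",f["frame"]);print(f["fovy"],f["cx"],f["cy"],f["rvec"],f["tvec"])
E
```

```text
clock: 1.27
tcp_pos: [0.4066, -0.1782, 0.4023]
orientation: [0.998, -0.069, -0.0, -0.0]
force: [0.7, 0.0, 0.2]
opening: 0.0882
clock: 1.93
tcp_pos: [0.4975, 0.0546, 0.402]
orientation: [0.998, -0.066, -0.001, 0.0]
force: [-0.4, -0.2, 0.1]
opening: 0.088
[0.49739198 0.05195216 0.40227195] [ 9.97650122e-01 -6.85112838e-02 -4.50026327e-04  4.84360675e-04] [ 5.47314230e-02 -1.18465165e-01  1.83152814e+00 -8.59232802e-04
  1.42954209e+00  1.76277916e+00] [-0.60052283 -0.04102839 -0.55783716]
65.70646984690485 280.3593036446721 210.34381522547105 [-1.92866383  2.20392157  0.32735417] [0.12045159 0.39678421 0.62603119]
```

View pics/w1.png

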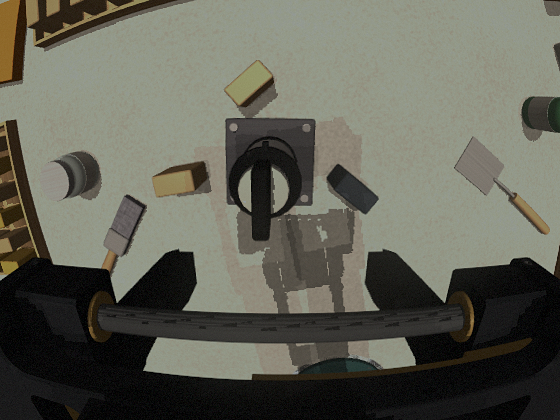

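```bash
cat >> h.py <<'E'
def fish_z(f,u,v,h):
    fl=210/np.tan(np.radians(f["fovy"])/2)
    R=cv2.Rodrigues(np.asarray(f["rvec"]))[0];t=np.asarray(f["tvec"]).ravel()
    p=np.array([u-f["cx"],v-f["cy"]]);rr=np.hypot(*p);th=rr/fl
    d=np.array([*(p/rr*np.sin(th)),np.cos(th)])
    c=-R.T@t;w=R.T@d
    return c+w*(h-c[2])/w[2]
E
python3 - <<'E'
import pickle,cv2
f,g,o=pickle.load(open("w1.pkl","rb"))
c=f["frame"][110:250,205:335];cv2.imwrite("pics/w1c.png",cv2.resize(cv2.convertScaleAbs(c,alpha=1.8,beta=20),None,fx=4.2,fy=4.2,interpolation=cv2.INTER_CUBIC))
E
```

```text
(no output)
```

View pics/w1c.png

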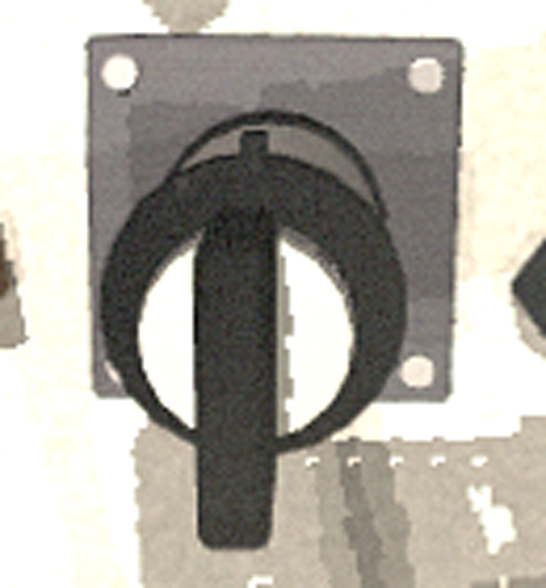

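Run:
```python
import pickle,numpy as np
from h import *
f,g,o=pickle.load(open("w1.pkl","rb"))
F=lambda a,b,h:fish_z(f,205+(a+.5)/4.2-.5,110+(b+.5)/4.2-.5,h)
C=np.array([F(a,b,.014) for a,b in((90,38),(462,41),(448,401),(95,397))]);print(C.round(4),C.mean(0))
H=np.array([F(a,b,.014) for a,b in((120,72),(426,75),(418,371))]);print("holes",H.round(4),(H[0]+H[2])/2)
A=np.array([F(a,b,.160) for a,b in((100,300),(407,300),(253,150),(253,453))]);print("ring",A.round(4),A[:2].mean(0),A[2:].mean(0))
W=np.array([F(a,b,.242) for a,b in((198,546),(271,546),(274,225),(196,225))]);print("wing",W.round(4),W.mean(0))
e=(W[2]+W[3]-W[0]-W[1]);print(np.degrees(np.arctan2(e[1],e[0])))
P=cloud(g);k=(g["range_z"]>0)&(P[...,2]>.235)&(P[...,2]<.246)&(abs(P[...,0]-.5)<.05)&(abs(P[...,1]-.07)<.05);print(k.sum())
```

```text
[[ 0.5781  0.123   0.014 ]
 [ 0.5596 -0.0027  0.014 ]
 [ 0.4333  0.0166  0.014 ]
 [ 0.4517  0.1422  0.014 ]] [0.50567972 0.06977641 0.014     ]
holes [[0.5648 0.1144 0.014 ]
 [0.5493 0.011  0.014 ]
 [0.4458 0.0261 0.014 ]] [0.50530465 0.07025043 0.014     ]
ring [[0.5135 0.1065 0.16  ]
 [0.5033 0.0326 0.16  ]
 [0.5443 0.0644 0.16  ]
 [0.4698 0.0752 0.16  ]] [0.50840465 0.06959656 0.16      ] [0.50703982 0.06978722 0.16      ]
wing [[0.4789 0.0808 0.242 ]
 [0.4771 0.067  0.242 ]
 [0.5377 0.0577 0.242 ]
 [0.5396 0.0715 0.242 ]] [0.50831545 0.06924524 0.242     ]
-8.663817228705856
45
```

```bash
cat > s.py <<'E'
from plant import r
import numpy as np
from scipy.spatial.transform import Rotation as R
o=r.get_obs();M=R.from_quat(o["orientation"]).as_matrix()
print(round(o["clock"],2),o["tcp_pos"].round(4),"xang",np.degrees(np.arctan2(M[1,0],M[0,0])).round(2),"tilt",M[:2,2].round(4),"F",o["force"].round(1),"T",o["wrist_torque"].round(2),"op",round(o["opening"],4),"q6",o["joint_pos"][5].round(2))
E
python3 s.py; python3 -m handwheel '[0.03,0.07,-0.06,0,0,-0.01,-1,0.03,0.07,-0.15,0,0,-0.02,-1,0.03,0.07,-0.24,0,0,-0.02,-1,0.03,0.07,-0.3,0,0,-0.02,-1,0.03,0.07,-0.3,0,0,-0.02,-1,0.03,0.07,-0.3,0,0,-0.02,-1]'; python3 s.py
```

```text
2.03 [0.4974 0.052  0.4023] xang -7.86 tilt [-0.001  -0.0009] F [-0.6 -0.  -0.6] T [-0.01  0.02 -0.  ] op 0.0885 q6 1.76
clock: 2.53
tcp_pos: [0.5046, 0.068, 0.327]
orientation: [0.997, -0.075, -0.001, 0.0]
force: [0.7, 0.7, -0.4]
opening: 0.088
2.53 [0.5046 0.068  0.327 ] xang -8.66 tilt [-0.0022 -0.0006] F [ 0.7  0.7 -0.4] T [0.02 0.01 0.07] op 0.088 q6 1.81
```

Run:
```python
from plant import r, grab_frame
import cv2,pickle
f=grab_frame("wrist");pickle.dump(f,open("w2.pkl","wb"))
c=f["frame"][150:420,140:420];cv2.imwrite("pics/w2.png",cv2.resize(cv2.convertScaleAbs(c,alpha=1.8,beta=20),None,fx=2.2,fy=2.2,interpolation=cv2.INTER_CUBIC))
```

```text
(no output)
```

View pics/w2.png

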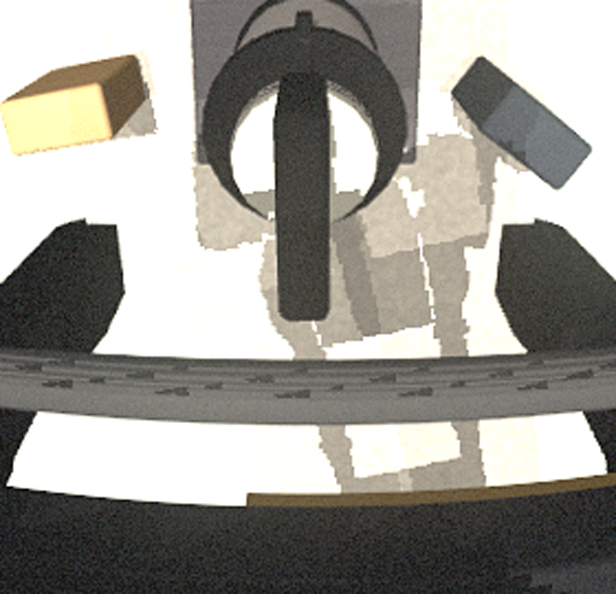

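```bash
python3 - <<'E'
import pickle,numpy as np
from h import *
f=pickle.load(open("w2.pkl","rb"))
F=lambda a,b,h:fish_z(f,140+(a+.5)/2.2-.5,150+(b+.5)/2.2-.5,h)
W=np.array([F(a,b,.242) for a,b in((279,320),(329,320),(327,75),(276,75))]);print("wing",W.round(4),W.mean(0))
T=np.array([F(a,b,.263) for a,b in((124,285),(497,295))]);print("tips",T.round(4),T.mean(0))
A=np.array([F(a,b,.160) for a,b in((203,130),(407,130),(303,26),(303,224))]);print("ring",A[:2].mean(0),A[2:].mean(0))
E
python3 s.py
```

```text
wing [[0.4788 0.081  0.242 ]
 [0.4767 0.0676 0.242 ]
 [0.5434 0.0586 0.242 ]
 [0.5453 0.0705 0.242 ]] [0.51104604 0.06940535 0.242     ]
tips [[0.5056 0.1129 0.263 ]
 [0.4895 0.0258 0.263 ]] [0.49758766 0.06933669 0.263     ]
ring [0.50650217 0.06994898 0.16      ] [0.50695339 0.07060056 0.16      ]
2.58 [0.5054 0.0684 0.3283] xang -8.63 tilt [ 0.0004 -0.0002] F [ 0.5 -0.6  0.4] T [ 0.06 -0.06  0.06] op 0.0883 q6 1.81
```

```bash
python3 -m handwheel '[0.004,0.006,-0.08,0,0,0,-1,0.004,0.006,-0.16,0,0,0,-1,0.004,0.006,-0.22,0,0,0,-1,0.004,0.006,-0.25,0,0,0,-1,0.004,0.006,-0.25,0,0,0,-1,0.004,0.006,-0.25,0,0,0,-1]'; python3 s.py
python3 -m handwheel '[0,0,0,0,0,0,0.3,0,0,0,0,0,0,0.5,0,0,0,0,0,0,0.6]' 6; python3 s.py
```

```text
clock: 3.08
tcp_pos: [0.5068, 0.071, 0.2664]
orientation: [0.997, -0.074, 0.001, -0.0]
force: [0.8, -0.1, 1.5]
opening: 0.0882
3.08 [0.5068 0.071  0.2664] xang -8.53 tilt [0.0014 0.0001] F [ 0.8 -0.1  1.5] T [ 0.05 -0.03  0.02] op 0.0882 q6 1.81
clock: 3.33
tcp_pos: [0.5069, 0.0714, 0.2666]
orientation: [0.997, -0.074, 0.001, -0.0]
force: [0.1, -0.2, 0.7]
opening: 0.0702
3.33 [0.5069 0.0714 0.2666] xang -8.49 tilt [0.0023 0.0002] F [ 0.1 -0.2  0.7] T [0.03 0.01 0.03] op 0.0702 q6 1.81
```

```bash
python3 -m handwheel '[0,0,0,0,0,0,0.75,0,0,0,0,0,0,0.75,0,0,0,0,0,0,0.75,0,0,0,0,0,0,0.75,0,0,0,0,0,0,0.75,0,0,0,0,0,0,0.75]' 6; python3 s.py
python3 -m handwheel '[0,0,0,0,0,0,1,0,0,0,0,0,0,1,0,0,0,0,0,0,1,0,0,0,0,0,0,1]' 6; python3 s.py
```

```text
clock: 3.83
tcp_pos: [0.5061, 0.0714, 0.2651]
orientation: [0.997, -0.074, -0.0, 0.0]
force: [-0.4, -0.0, -0.0]
opening: 0.0302
3.83 [0.5061 0.0714 0.2651] xang -8.49 tilt [-0.0002  0.    ] F [-0.4 -0.  -0. ] T [ 0.04  0.04 -0.  ] op 0.0302 q6 1.81
clock: 4.17
tcp_pos: [0.5061, 0.0707, 0.2652]
orientation: [0.997, -0.074, -0.0, 0.001]
force: [-1.0, -3.4, 2.0]
opening: 0.0139
4.17 [0.5061 0.0707 0.2652] xang -8.48 tilt [-0.0004 -0.0016] F [-1.  -3.4  2. ] T [-0.61  0.11  0.07] op 0.0139 q6 1.81
```

```bash
python3 -m handwheel '[0,-0.003,0,0,0,0,1,0,-0.004,0,0,0,0,1,0,-0.004,0,0,0,0,1,0,-0.004,0,0,0,0,1]' 20; python3 s.py
```

```text
clock: 4.5
tcp_pos: [0.5061, 0.0703, 0.2652]
orientation: [0.997, -0.074, -0.0, 0.0]
force: [-0.5, -3.0, 0.3]
opening: 0.0139
4.5 [0.5061 0.0703 0.2652] xang -8.5 tilt [-0.0002 -0.0001] F [-0.5 -3.   0.3] T [-0.4   0.17  0.04] op 0.0139 q6 1.81
```

```bash
python3 -m handwheel '[0,-0.004,0,0,0,0,1,0,-0.004,0,0,0,0,1,0,-0.004,0,0,0,0,1]' 20; python3 s.py; python3 -m handwheel '[0,0,0,0,0,0.08,1,0,0,0,0,0,0.16,1,0,0,0,0,0,0.16,1]' 20; python3 s.py
```

```text
clock: 4.75
tcp_pos: [0.5061, 0.0697, 0.2652]
orientation: [0.997, -0.074, -0.0, -0.0]
force: [-0.5, -0.4, 0.1]
opening: 0.0137
4.75 [0.5061 0.0697 0.2652] xang -8.5 tilt [-0.0002  0.0008] F [-0.5 -0.4  0.1] T [0.   0.17 0.01] op 0.0137 q6 1.81
clock: 5.0
tcp_pos: [0.5061, 0.0697, 0.2652]
orientation: [0.999, -0.032, -0.0, -0.0]
force: [-0.6, -1.1, 0.5]
opening: 0.0139
5.0 [0.5061 0.0697 0.2652] xang -3.64 tilt [-0.0002  0.0008] F [-0.6 -1.1  0.5] T [ 0.08  0.2  -0.01] op 0.0139 q6 1.72
```

```bash
python3 -m handwheel '[0,0,0,0,0,0.1,1,0,0,0,0,0,0.2,1,0,0,0,0,0,0.3,1,0,0,0,0,0,0.4,1,0,0,0,0,0,0.5,1,0,0,0,0,0,0.5,1]' 20; python3 s.py
```

```text
clock: 5.5
tcp_pos: [0.5061, 0.0699, 0.2652]
orientation: [0.995, 0.099, -0.0, -0.001]
force: [-1.4, 0.9, 0.7]
opening: 0.0138
5.5 [0.5061 0.0699 0.2652] xang 11.31 tilt [-0.0002  0.0011] F [-1.4  0.9  0.7] T [0.25 0.24 0.02] op 0.0138 q6 1.46
```

```bash
python3 -m handwheel '[0,0,0,0,0,0.1,1,0,0,0,0,0,0.2,1,0,0,0,0,0,0.3,1,0,0,0,0,0,0.4,1,0,0,0,0,0,0.5,1,0,0,0,0,0,0.5,1]' 20; python3 s.py
python3 -m handwheel '[-0.002,0,0,0,0,0.1,1,-0.002,0,0,0,0,0.2,1,-0.002,0,0,0,0,0.3,1,-0.002,0,0,0,0,0.3,1]' 20; python3 s.py
```

```text
clock: 6.0
tcp_pos: [0.506, 0.07, 0.2652]
orientation: [0.974, 0.227, -0.0, -0.001]
force: [-2.0, 2.3, 0.6]
opening: 0.014
6.0 [0.506  0.07   0.2652] xang 26.25 tilt [-0.0003  0.0014] F [-2.   2.3  0.6] T [0.47 0.34 0.04] op 0.014 q6 1.2
clock: 6.33
tcp_pos: [0.5057, 0.07, 0.2652]
orientation: [0.953, 0.302, 0.0, -0.001]
force: [-0.2, 3.3, -0.7]
opening: 0.014
6.33 [0.5057 0.07   0.2652] xang 35.21 tilt [0.0001 0.0014] F [-0.2  3.3 -0.7] T [0.62 0.18 0.02] op 0.014 q6 1.04
```

```bash
python3 -m handwheel '[0,0.003,0,0,0,0.08,1,0,0.004,0,0,0,0.16,1,0,0.004,0,0,0,0.22,1,0,0.004,0,0,0,0.22,1]' 20; python3 s.py
```

```text
clock: 6.67
tcp_pos: [0.5057, 0.0705, 0.2652]
orientation: [0.934, 0.356, 0.0, -0.0]
force: [-0.6, 2.2, 0.4]
opening: 0.0139
6.67 [0.5057 0.0705 0.2652] xang 41.76 tilt [-0.      0.0003] F [-0.6  2.2  0.4] T [0.35 0.19 0.05] op 0.0139 q6 0.93
```

```bash
python3 -m handwheel '[0,0.003,0.004,0,0,0,1,0,0.003,0.008,0,0,0,1,0,0.003,0.012,0,0,0,1]' 20; python3 s.py
```

```text
clock: 6.92
tcp_pos: [0.5054, 0.0709, 0.2673]
orientation: [0.934, 0.357, -0.001, 0.0]
force: [0.3, 0.6, -5.5]
opening: 0.0135
6.92 [0.5054 0.0709 0.2673] xang 41.83 tilt [-0.001  -0.0006] F [ 0.3  0.6 -5.5] T [ 0.06 -0.15  0.05] op 0.0135 q6 0.93
```

```bash
python3 -m handwheel '[0,0,0.02,0,0,0,1,0,0,0.04,0,0,0,1,0,0,0.06,0,0,0,1,0,0,0.06,0,0,0,1]' 20; python3 s.py
```

```text
clock: 7.25
tcp_pos: [0.5058, 0.071, 0.2846]
orientation: [0.934, 0.357, 0.0, 0.0]
force: [-1.2, -1.2, -2.9]
opening: 0.0135
7.25 [0.5058 0.071  0.2846] xang 41.88 tilt [ 0.0004 -0.0001] F [-1.2 -1.2 -2.9] T [-0.1   0.35 -0.08] op 0.0135 q6 0.93
```

```bash
python3 -m handwheel '[0,0,0.02,0,0,0,1,0,0,0.04,0,0,0,1,0,0,0.06,0,0,0,1,0,0,0.08,0,0,0,1,0,0,0.1,0,0,0,1,0,0,0.12,0,0,0,1,0,0,0.14,0,0,0,1,0,0,0.14,0,0,0,1]' 20; python3 s.py
```

```text
clock: 7.92
tcp_pos: [0.5059, 0.0711, 0.3197]
orientation: [0.934, 0.358, 0.0, 0.0]
force: [-1.8, -0.5, -2.1]
opening: 0.0136
7.92 [0.5059 0.0711 0.3197] xang 41.9 tilt [0.0008 0.    ] F [-1.8 -0.5 -2.1] T [-0.11  0.46 -0.07] op 0.0136 q6 0.93
```

```bash
python3 -m handwheel '[0,0,0.008,0,0,0,1,0,0,0.016,0,0,0,1,0,0,0.024,0,0,0,1,0,0,0.032,0,0,0,1,0,0,0.04,0,0,0,1,0,0,0.04,0,0,0,1,0,0,0.04,0,0,0,1]' 20; python3 s.py
```

```text
clock: 8.5
tcp_pos: [0.5058, 0.0711, 0.3287]
orientation: [0.934, 0.358, 0.0, 0.0]
force: [-1.5, -0.8, -3.5]
opening: 0.0141
8.5 [0.5058 0.0711 0.3287] xang 41.91 tilt [0.0003 0.    ] F [-1.5 -0.8 -3.5] T [-0.17  0.3  -0.05] op 0.0141 q6 0.93
```

```bash
for i in 1; do python3 - <<'E'
from plant import r, grab_frame
import cv2
f=grab_frame("side");cv2.imwrite("pics/s3.png",cv2.resize(f["frame"][150:310,190:390],(700,560),interpolation=cv2.INTER_CUBIC))
E
done; python3 s.py; python3 -m handwheel '[0,0,0.004,0,0,0,1,0,0,0.008,0,0,0,1,0,0,0.008,0,0,0,1,0,0,0.008,0,0,0,1]' 20; python3 s.py
```

```text
8.55 [0.5057 0.0711 0.3286] xang 41.91 tilt [ 0.0002 -0.    ] F [-1.5 -1.  -3.1] T [-0.11  0.32 -0.09] op 0.0138 q6 0.93
clock: 8.88
tcp_pos: [0.5057, 0.0711, 0.3302]
orientation: [0.934, 0.358, -0.0, 0.0]
force: [-0.5, -1.8, -5.0]
opening: 0.014
8.88 [0.5057 0.0711 0.3302] xang 41.9 tilt [-0.0001 -0.    ] F [-0.5 -1.8 -5. ] T [-0.1   0.17 -0.  ] op 0.014 q6 0.93
```

View pics/s3.png

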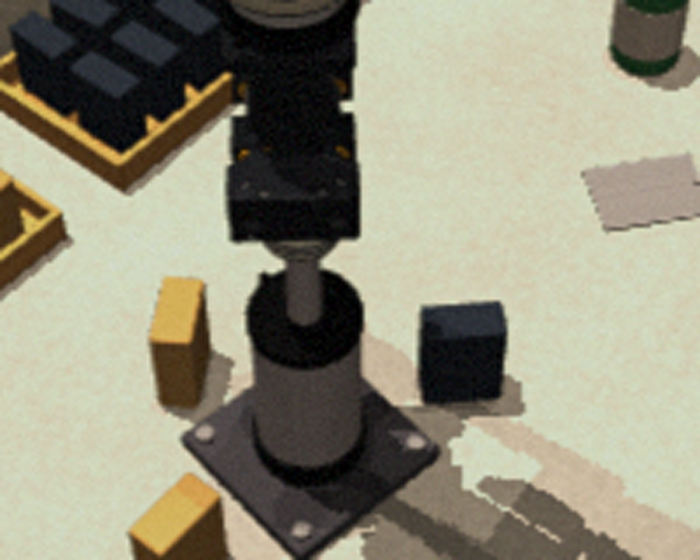

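The picture shows the mast drawn up, with its thin rod at (305,290) in the crop, the gripper on the wing, and the bars unmoved. From here I'll feel for the buffer in 2 mm steps.

```bash
python3 -m handwheel '[0,0,0.004,0,0,0,1,0,0,0.008,0,0,0,1,0,0,0.008,0,0,0,1]' 20; python3 s.py
```

```text
clock: 9.13
tcp_pos: [0.5057, 0.0711, 0.3323]
orientation: [0.934, 0.358, -0.0, -0.0]
force: [-0.5, -1.3, -4.4]
opening: 0.0138
9.13 [0.5057 0.0711 0.3323] xang 41.91 tilt [-0. -0.] F [-0.5 -1.3 -4.4] T [-0.16  0.24 -0.11] op 0.0138 q6 0.93
```

```bash
python3 -m handwheel '[0,0,0.004,0,0,0,1,0,0,0.008,0,0,0,1,0,0,0.008,0,0,0,1]' 20; python3 s.py
```

```text
clock: 9.38
tcp_pos: [0.5057, 0.0711, 0.3344]
orientation: [0.934, 0.358, 0.0, 0.0]
force: [-0.3, -1.2, -4.3]
opening: 0.0138
9.38 [0.5057 0.0711 0.3344] xang 41.9 tilt [0.0001 0.    ] F [-0.3 -1.2 -4.3] T [-0.12  0.23  0.02] op 0.0138 q6 0.93
```

```bash
python3 -m handwheel '[0,0,0.004,0,0,0,1,0,0,0.008,0,0,0,1,0,0,0.008,0,0,0,1]' 20; python3 s.py
```

```text
clock: 9.63
tcp_pos: [0.5057, 0.0711, 0.3365]
orientation: [0.934, 0.358, 0.0, 0.0]
force: [-1.6, -1.3, -3.5]
opening: 0.0137
9.63 [0.5057 0.0711 0.3365] xang 41.9 tilt [0.0001 0.    ] F [-1.6 -1.3 -3.5] T [-0.14  0.26 -0.02] op 0.0137 q6 0.93
```

```bash
python3 -m handwheel '[0,0,0.004,0,0,0,1,0,0,0.008,0,0,0,1,0,0,0.008,0,0,0,1]' 20|grep -E "tcp|force"
```

```text
tcp_pos: [0.5057, 0.0711, 0.3385]
force: [-1.6, -0.6, -5.1]
```

```bash
python3 -m handwheel '[0,0,0.004,0,0,0,1,0,0,0.008,0,0,0,1,0,0,0.008,0,0,0,1]' 20|grep -E "tcp|force"
```

```text
tcp_pos: [0.5057, 0.0711, 0.3405]
force: [-0.8, -0.2, -5.1]
```

```bash
python3 -m handwheel '[0,0,0.004,0,0,0,1,0,0,0.008,0,0,0,1,0,0,0.008,0,0,0,1]' 20|grep -E "tcp|force"
```

```text
tcp_pos: [0.5058, 0.0711, 0.3425]
force: [-0.7, -0.7, -4.3]
```

```bash
python3 s.py; python3 -m handwheel '[0,0,0.004,0,0,0,1,0,0,0.006,0,0,0,1,0,0,0.006,0,0,0,1]' 20|grep -E "tcp|force"
```

```text
10.38 [0.5058 0.0711 0.3425] xang 41.9 tilt [0.0002 0.    ] F [-0.7 -0.7 -4.3] T [-0.17  0.33 -0.04] op 0.0141 q6 0.93
tcp_pos: [0.5057, 0.0711, 0.3439]
force: [-1.4, -1.4, -4.6]
```

```bash
python3 -m handwheel '[0,0,0.004,0,0,0,1,0,0,0.008,0,0,0,1,0,0,0.008,0,0,0,1]' 20|grep -E "tcp|force"
```

```text
tcp_pos: [0.5058, 0.0711, 0.346]
force: [-2.2, -1.6, -4.8]
```

```bash
python3 s.py; python3 -m handwheel '[0,0,0.003,0,0,0,1,0,0,0.006,0,0,0,1,0,0,0.006,0,0,0,1]' 20|grep -E "tcp|force"
```

```text
10.88 [0.5058 0.0711 0.346 ] xang 41.91 tilt [0.0002 0.    ] F [-2.2 -1.6 -4.8] T [-0.18  0.27 -0.05] op 0.014 q6 0.93
tcp_pos: [0.5057, 0.0712, 0.3474]
force: [-2.2, -1.6, -4.9]
```

```bash
python3 -m handwheel '[0,0,0.004,0,0,0,1,0,0,0.008,0,0,0,1,0,0,0.008,0,0,0,1]' 20|grep -E "tcp|force"
```

```text
tcp_pos: [0.5057, 0.0711, 0.3495]
force: [-1.3, -0.5, -4.3]
```

```bash
python3 s.py; python3 -m handwheel '[0,0,0.003,0,0,0,1,0,0,0.006,0,0,0,1,0,0,0.006,0,0,0,1]' 20|grep -E "tcp|force"
```

```text
11.38 [0.5057 0.0711 0.3495] xang 41.9 tilt [0.0002 0.    ] F [-1.3 -0.5 -4.3] T [-0.19  0.29 -0.02] op 0.0138 q6 0.93
tcp_pos: [0.5057, 0.0711, 0.3509]
force: [-1.4, -1.3, -4.8]
```

```bash
python3 -m handwheel '[0,0,0.004,0,0,0,1,0,0,0.008,0,0,0,1,0,0,0.008,0,0,0,1]' 20|grep -E "tcp|force"
```

```text
tcp_pos: [0.5057, 0.0711, 0.353]
force: [-1.1, -0.8, -4.7]
```

```bash
python3 s.py; python3 -m handwheel '[0,0,0.003,0,0,0,1,0,0,0.006,0,0,0,1,0,0,0.006,0,0,0,1]' 20|grep -E "tcp|force"
```

```text
11.88 [0.5057 0.0711 0.353 ] xang 41.9 tilt [0.0002 0.    ] F [-1.1 -0.8 -4.7] T [-0.19  0.28 -0.04] op 0.0135 q6 0.93
tcp_pos: [0.5057, 0.0711, 0.3544]
force: [-0.6, -0.8, -4.3]
```

```bash
python3 -m handwheel '[0,0,0.004,0,0,0,1,0,0,0.008,0,0,0,1,0,0,0.008,0,0,0,1]' 20|grep -E "tcp|force"
```

```text
tcp_pos: [0.5057, 0.0711, 0.3565]
force: [-1.8, -1.5, -3.1]
```

```bash
python3 s.py; python3 -m handwheel '[0,0,0.003,0,0,0,1,0,0,0.006,0,0,0,1,0,0,0.006,0,0,0,1]' 20|grep -E "tcp|force"
```

```text
12.38 [0.5057 0.0711 0.3565] xang 41.91 tilt [0.0001 0.    ] F [-1.8 -1.5 -3.1] T [-0.23  0.29 -0.04] op 0.0137 q6 0.93
tcp_pos: [0.5057, 0.0711, 0.3579]
force: [-0.7, -0.5, -5.4]
```

```bash
python3 -m handwheel '[0,0,0.004,0,0,0,1,0,0,0.008,0,0,0,1,0,0,0.008,0,0,0,1]' 20|grep -E "tcp|force"
```

```text
tcp_pos: [0.5057, 0.0711, 0.36]
force: [-1.1, -1.6, -4.0]
```

```bash
python3 s.py; python3 -m handwheel '[0,0,0.003,0,0,0,1,0,0,0.006,0,0,0,1,0,0,0.006,0,0,0,1]' 20|grep -E "tcp|force"
```

```text
12.88 [0.5057 0.0711 0.36  ] xang 41.91 tilt [0.0002 0.    ] F [-1.1 -1.6 -4. ] T [-0.16  0.29 -0.05] op 0.0139 q6 0.93
tcp_pos: [0.5057, 0.0711, 0.3615]
force: [-0.9, -1.1, -4.8]
```

```bash
python3 -m handwheel '[0,0,0.003,0,0,0,1,0,0,0.006,0,0,0,1,0,0,0.006,0,0,0,1]' 20|grep -E "tcp|force"
```

```text
tcp_pos: [0.5057, 0.0711, 0.3629]
force: [-1.6, -0.9, -3.9]
```

```bash
python3 -m handwheel '[0,0,0.003,0,0,0,1,0,0,0.006,0,0,0,1,0,0,0.006,0,0,0,1]' 20|grep -E "tcp|force"
```

```text
tcp_pos: [0.5057, 0.0711, 0.3644]
force: [-0.7, -1.3, -4.6]
```

Run:
```python
from plant import r, grab_frame
import cv2
f=grab_frame("side");cv2.imwrite("pics/s4.png",cv2.resize(f["frame"][150:310,190:390],(700,560),interpolation=cv2.INTER_CUBIC))
```

```text
(no output)
```

View pics/s4.png

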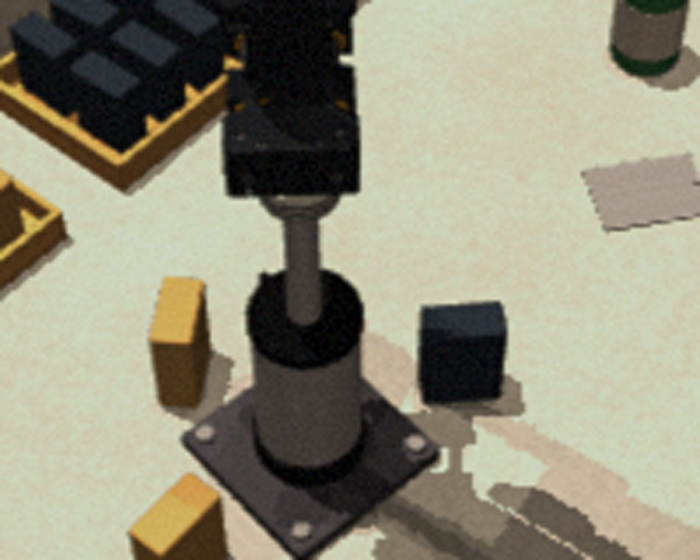

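The disc has risen with the gripper: the gap is unchanged and the gripper edge went from 240 to 193, so it isn't slipping. I haven't met the buffer yet.

```bash
python3 -m handwheel '[0,0,0.003,0,0,0,1,0,0,0.005,0,0,0,1,0,0,0.005,0,0,0,1]' 20|grep -E "tcp|force"
```

```text
tcp_pos: [0.5057, 0.0711, 0.3656]
force: [-1.4, -1.0, -5.1]
```

```bash
python3 s.py;python3 -m handwheel '[0,0,0.003,0,0,0,1,0,0,0.005,0,0,0,1,0,0,0.005,0,0,0,1]' 20|grep -E "tcp|force"
```

```text
13.93 [0.5057 0.0711 0.3656] xang 41.9 tilt [0.0001 0.    ] F [-1.4 -1.  -5.1] T [-0.17  0.22 -0.05] op 0.0139 q6 0.93
tcp_pos: [0.5057, 0.0711, 0.3668]
force: [-1.2, -1.1, -4.8]
```

```bash
python3 -m handwheel '[0,0,0.003,0,0,0,1,0,0,0.005,0,0,0,1,0,0,0.005,0,0,0,1]' 20|grep -E "tcp|force"
```

```text
tcp_pos: [0.5057, 0.0711, 0.3676]
force: [-0.5, -1.2, -7.9]
```

```bash
python3 s.py;python3 -m handwheel '[0,0,0.003,0,0,0,1,0,0,0.004,0,0,0,1,0,0,0.004,0,0,0,1]' 20|grep -E "tcp|force"
```

```text
14.43 [0.5057 0.0711 0.3676] xang 41.91 tilt [-0.0003  0.    ] F [-0.5 -1.2 -7.9] T [-0.15  0.11 -0.03] op 0.0136 q6 0.93
tcp_pos: [0.5056, 0.0711, 0.3682]
force: [0.1, -0.6, -11.9]
```

The force went from about −4.7 to −11.9 N at z ≈ 0.368, so the buffer is met at about 0.367. I'll back off about 2 mm into the locking window and start turning clockwise gently.

```bash
python3 -m handwheel '[0,0,-0.005,0,0,0,1,0,0,-0.009,0,0,0,1,0,0,-0.009,0,0,0,1]' 20|grep -E "tcp|force"; python3 -m handwheel '[0,0,0,0,0,-0.1,1,0,0,0,0,0,-0.2,1,0,0,0,0,0,-0.2,1]' 20; python3 s.py
```

```text
tcp_pos: [0.5057, 0.0711, 0.3672]
force: [-0.9, -1.9, -5.7]
clock: 15.18
tcp_pos: [0.5057, 0.0711, 0.3672]
orientation: [0.951, 0.308, 0.0, 0.0]
force: [-1.5, -1.7, -6.0]
opening: 0.0141
15.18 [0.5057 0.0711 0.3672] xang 35.84 tilt [ 0.0005 -0.0001] F [-1.5 -1.7 -6. ] T [-0.15  0.23 -0.03] op 0.0141 q6 1.04
```

```bash
python3 -m handwheel '[0,0,-0.003,0,0,-0.1,1,0,0,-0.003,0,0,-0.2,1,0,0,-0.003,0,0,-0.2,1]' 20; python3 s.py
```

```text
clock: 15.43
tcp_pos: [0.5059, 0.071, 0.3668]
orientation: [0.966, 0.258, 0.0, 0.0]
force: [-1.6, -2.8, -4.0]
opening: 0.014
15.43 [0.5059 0.071  0.3668] xang 29.91 tilt [ 0.0011 -0.0002] F [-1.6 -2.8 -4. ] T [-0.24  0.27 -0.08] op 0.014 q6 1.14
```

```bash
python3 -m handwheel '[0,-0.003,-0.001,0,0,-0.1,1,0,-0.003,-0.001,0,0,-0.2,1,0,-0.003,-0.001,0,0,-0.3,1,0,-0.003,-0.001,0,0,-0.4,1,0,-0.003,-0.001,0,0,-0.4,1]' 20; python3 s.py
```

```text
clock: 15.85
tcp_pos: [0.506, 0.0705, 0.3666]
orientation: [0.988, 0.156, 0.001, -0.0]
force: [-1.0, -0.2, -4.2]
opening: 0.0138
15.85 [0.506  0.0705 0.3666] xang 17.96 tilt [0.0014 0.0004] F [-1.  -0.2 -4.2] T [-0.09  0.32 -0.06] op 0.0138 q6 1.35
```

```bash
python3 -m handwheel '[0,-0.001,-0.001,0,0,-0.1,1,0,-0.002,-0.001,0,0,-0.2,1,0,-0.002,-0.001,0,0,-0.3,1,0,-0.003,-0.001,0,0,-0.4,1,0,-0.003,-0.001,0,0,-0.4,1]' 20; python3 s.py
```

```text
clock: 16.27
tcp_pos: [0.506, 0.0699, 0.3662]
orientation: [0.999, 0.052, 0.001, -0.0]
force: [-1.4, 0.4, -3.2]
opening: 0.0138
16.27 [0.506  0.0699 0.3662] xang 6.0 tilt [0.0014 0.0009] F [-1.4  0.4 -3.2] T [ 0.12  0.21 -0.02] op 0.0138 q6 1.55
```

```bash
python3 -m handwheel '[0,0,0,0,0,-0.1,1,0,0,0,0,0,-0.2,1,0,0,0,0,0,-0.3,1,0,0,0,0,0,-0.3,1]' 20; python3 s.py
```

```text
clock: 16.6
tcp_pos: [0.506, 0.0698, 0.3661]
orientation: [1.0, -0.026, 0.001, -0.0]
force: [-1.3, -0.9, -3.0]
opening: 0.0136
16.6 [0.506  0.0698 0.3661] xang -2.97 tilt [0.0013 0.0005] F [-1.3 -0.9 -3. ] T [ 0.04  0.18 -0.07] op 0.0136 q6 1.71
```

Another 6° brings it to about −8.6°, the wing's starting angle.

```bash
python3 -m handwheel '[0,0,0,0,0,-0.1,1,0,0,0,0,0,-0.18,1,0,0,0,0,0,-0.18,1]' 20; python3 s.py
```

```text
clock: 16.85
tcp_pos: [0.506, 0.0697, 0.3659]
orientation: [0.997, -0.073, 0.001, -0.0]
force: [-0.9, -0.1, -2.4]
opening: 0.0137
16.85 [0.506  0.0697 0.3659] xang -8.34 tilt [0.0011 0.0003] F [-0.9 -0.1 -2.4] T [0.01 0.17 0.  ] op 0.0137 q6 1.8
```

```bash
python3 -m handwheel '[0,0,-0.003,0,0,0,1,0,0,-0.006,0,0,0,1,0,0,-0.006,0,0,0,1]' 20|grep -E "tcp|force"
```

```text
tcp_pos: [0.5059, 0.0697, 0.3639]
force: [0.0, -0.4, -3.9]
```

```bash
python3 s.py; python3 -m handwheel '[0,0,-0.002,0,0,0,1,0,0,-0.003,0,0,0,1,0,0,-0.003,0,0,0,1]' 20|grep -E "tcp|force"
```

```text
17.1 [0.5059 0.0697 0.3639] xang -8.39 tilt [0.0005 0.0002] F [ 0.  -0.4 -3.9] T [ 0.1  -0.03  0.01] op 0.0139 q6 1.81
tcp_pos: [0.5059, 0.0697, 0.3637]
force: [0.3, 0.7, -0.5]
```

The force is about 0 at z = 0.3637, so the mast is resting on its lock. I'll release it.

```bash
python3 -m handwheel '[0,0,0,0,0,0,0.7,0,0,0,0,0,0,0.7,0,0,0,0,0,0,0.6,0,0,0,0,0,0,0.3,0,0,0,0,0,0,0,0,0,0,0,0,0,-1,0,0,0,0,0,0,-1,0,0,0,0,0,0,-1,0,0,0,0,0,0,-1,0,0,0,0,0,0,-1,0,0,0,0,0,0,-1]' 20; python3 s.py
```

```text
clock: 18.27
tcp_pos: [0.5057, 0.0696, 0.3632]
orientation: [0.997, -0.074, -0.0, 0.0]
force: [-0.1, -0.4, 1.1]
opening: 0.0687
18.27 [0.5057 0.0696 0.3632] xang -8.5 tilt [-0.0001 -0.    ] F [-0.1 -0.4  1.1] T [-0.02  0.03  0.03] op 0.0687 q6 1.81
```

```bash
python3 -m handwheel '[0,0,0.04,0,0,0,-1,0,0,0.1,0,0,0,-1,0,0,0.2,0,0,0,-1,0,0,0.32,0,0,0,-1,0,0,0.44,0,0,0,-1,0,0,0.44,0,0,0,-1]'; python3 -m handwheel '[-0.1,-0.1,0,0,0,0,-1,-0.2,-0.2,0,0,0,0,-1,-0.2,-0.35,0,0,0,0,-1,-0.2,-0.5,0,0,0,0,-1,-0.2,-0.65,0,0,0,0,-1,-0.2,-0.8,0,0,0,0,-1,-0.2,-0.8,0,0,0,0,-1,-0.2,-0.8,0,0,0,0,-1]'
python3 - <<'E'
from plant import r, grab_frame
import cv2,numpy as np,pickle
from h import *
d0=pickle.load(open("d0.pkl","rb"))
for n in("side","top"):
    f=grab_frame(n);P=cloud(f)
    k=(f["range_z"]>0)&(P[...,2]>.3)&(P[...,2]<.36)&(abs(P[...,0]-.504)<.05)&(abs(P[...,1]-.07)<.05);q=P[k]
    if len(q):
        q=q[q[:,2]>.325];c=q[:,:2]-q[:,:2].mean(0);w,V=np.linalg.eigh(c.T@c);print(n,len(q),q.mean(0),"ztop",np.percentile(q[:,2],95),np.degrees(np.arctan2(V[1,1],V[0,1])))
    cv2.imwrite(f"pics/{n}5.png",f["frame"])
    cv2.imwrite(f"pics/{n}5d.png",cv2.absdiff(f["frame"],d0[n]["frame"])*2)
E
python3 s.py
```

```text
clock: 18.77
tcp_pos: [0.5073, 0.0698, 0.4814]
orientation: [0.997, -0.074, 0.006, -0.001]
force: [1.1, 0.2, 1.4]
opening: 0.0885
clock: 19.43
tcp_pos: [0.4554, -0.132, 0.4731]
orientation: [0.997, -0.076, -0.0, -0.0]
force: [-0.6, 0.6, 0.3]
opening: 0.088
side 266 [0.50088575 0.07500919 0.33639628] ztop 0.3415218194447802 173.03133931929744
top 164 [0.50220981 0.06661721 0.33916841] ztop 0.343908898781964 172.4473974253166
19.53 [ 0.4557 -0.13    0.4733] xang -8.52 tilt [-0.      0.0008] F [-0.1  1.1 -0.5] T [ 0.08 -0.02 -0.03] op 0.088 q6 1.39
```

View pics/side5.png

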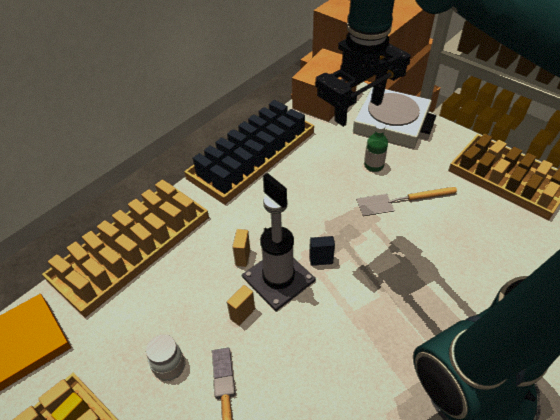

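View pics/top5.png

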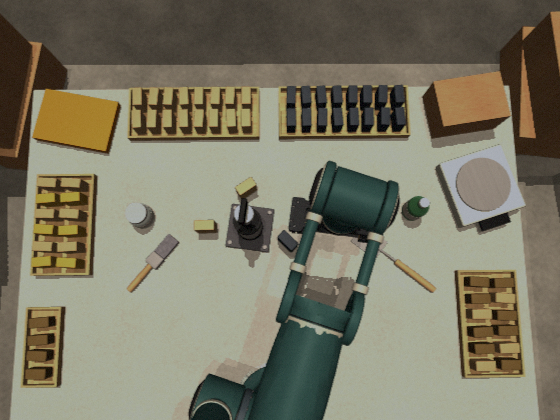

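Both views show the mast at full length, with the wing at (275,190) in the side view. The wing angle is about 172.5°, as at the start, and the bars, jar, spray and tools haven't moved. I'm handing it in.

```bash
python3 -c "
from plant import r
print(r.close_job())"; python3 s.py
```

```text
the job is handed in; nothing more can be done
None
the job is handed in; nothing more can be done
```

The mast now stands locked at full length. I let go of it and moved the arm clear before handing in at about 19.5 s.

**What I did:** I gripped the wing at 20 N and turned it about 50° anticlockwise while the mast was down. I then drew it up in small steps until I felt the buffer, at about 102 mm of lift. After backing off slightly I turned it back clockwise to its starting angle, lowered it until the lock carried its weight, and opened the gripper.

**Forces:** The upward pull at the buffer peaked at about 12 N at the wrist, including about 4.7 N of weight and rubbing. Sideways force stayed below about 3.5 N, and the twisting moment during the turns was about 0.1 N m or less. These are wrist readings taken at the end of each move. I could not read the mast-to-stand force directly.

**Last checks:**
- **Lift:** Both cameras put the wing top at about 0.342–0.344 m, which is roughly 100 mm of lift.
- **Twist:** The wing angle was within about 1.5° of its starting angle.
- **Bystanders:** In the final pictures the soap bars, jar, spray and tools looked where they were at the start. The spatula was partly hidden behind the arm in the top view. I judged this by eye and did not measure it.
- **Disagreement:** The cameras differed by 6–8 mm on where the wing sits sideways, so I centred the grip by feel.

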